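# Turn the citrus tote half round and nest it in its bin

### The arm

A 6-joint arm with a two-finger parallel gripper is mounted at the origin on the work surface. World frame = base frame: x ahead of the robot, y to its left, z up, the work surface at z = 0. Lengths are in m, angles in rad, forces in N, time in s.
With the tool pointing down it reaches from about 0.375 to 0.9 m from the base axis. Payload 3.1 kg.
Tool frame: the origin (TCP) lies between the finger pads; the fingertips stand 8 mm ahead of it and the grasp point (between the pads) lies 11 mm behind it; z points along the fingers, y is the line along which they close (so a half turn about z gives the same grasp; the last joint's range is limited). The gripper opens to 87 mm and grips with 3 to 60 N. Pads are 19 mm wide; open, the fingers measure 117 mm over their backs; the gripper's body (75 mm by 190 mm) begins 51 mm behind the grasp point.
Start: joints at [-1.502, 0.527, 1.433, -0, 1.181, -0.178], TCP at [0.153, -0.606, 0.231] pointing down, gripper open.
Joint ranges: [-3.08, 3.08], [-0.75, 2.2], [0.22, 2.44], [-1.43, 4.57], [0, 2.65], [-2.85, 2.85]. Speed limits (rad/s): [2.79, 2.79, 3.14, 3.14, 3.14, 3.14].

### API

Orientations are given as a unit quaternion [x, y, z, w].
In Python, from rig import robot, vision, job gives the robot as it stands.
- The arm moves only by the shell command python3 -m handwheel 'ROWS' [OPENING] [FORCE]. ROWS is JSON, a list of rows, each a list of 4 numbers: the shift along the tool's x, y, z as a fraction of full scale, then the turn about the tool's z as a fraction of full scale. A call has 1 to 20 rows; each row is the pose to reach, as a shift and turn from the pose commanded when the call began, along the tool's axes at that moment, turning the shorter way round; what a row does not reach only later rows make up. Full scale, the value 1, is 300 mm for a shift and 2 pi rad for a turn. A row lasts 1/12 s, in which the tool goes at most 41.7 mm and 7.16 degrees, less where a joint would pass 70% of its speed; a pose out of reach is approached as far as the arm can. A call with a number of a shift or a turn outside -1 to 1 is refused whole. A call with a gripper value outside its range is refused whole. OPENING is the opening in per cent of the stroke, from 0 (shut) to 100 (fully open), set as the call begins (- or left out, the last holds). The fingers move at their own pace and stop on an object; FORCE is the grip in N (left out, the last holds). Time passes only in rows, so rows that repeat a pose let the fingers close. It gives the time, the measured TCP pose, the force, the opening and the grip force at its end, in the units of the state.
- robot.get_obs(): the state, without advancing time (a new reading comes with each control period).
- vision.camera(name): name is "scene" or "top" or "wrist"; returns a dict with "frame" (420x560x3 uint8, red, green, blue), "K" (3x3 intrinsics, pixels), "k1" (the pictures are not rectified: a ray, as slopes to the right and down, at radius r is drawn at 1 + k1 r^2 times it, then the intrinsics apply), "cam_to_world" (4x4, takes a point from camera to world coordinates); the wrist camera has in their place "hand_eye" (4x4, takes a point from camera to tool coordinates, whose origin is the TCP and whose axes are the flange's). Camera axes: x right, y down, z forward; pixel columns grow to the right and rows downward; lengths in m; the calibration is good to about 2 mm. A picture is of the moment at which its call begins: read the wrist's pose just before it. There is no depth.
- job.hand_in(): hands the job in; it is judged then, once.
Trained networks look in the newest picture that a camera, given by its name, has taken for a name from the list of things; names that differ only in an ending like _2 or _b are one class to them, and where a whole thing is asked for, a point or a joint stands for the part that bears it (a point fixed in the world has none). Each returns a list of dicts, best first, with "conf" (0 to 1); they miss things now and then, are a little off and sometimes report something else, mostly with a low value. They report only what shows in the picture. A call takes as long as a camera call. They do not tell look-alikes from the thing itself.
- vision.look_for(camera, label): "point" ([row, column] in pixels, amid what is visible of it).
- vision.outline_of(camera, label): "mask" (420x560 bool, what is visible of it) and "point" ([row, column] in pixels, amid what is visible of it).
The state is a dict: "time": time; "q": joint angles; "joint_velocities": joint speeds; "joint_torque": joint torques, N m; "position": TCP position; "tool_rot": TCP orientation; "ft_force": force on the tool from outside, world axes, zero at the start; "moment": the same for the moment, N m; "grip_width": finger opening in m; "grip_force": force on a finger pad.
Only numpy, scipy, OpenCV 4.12 (cv2) and the standard library are available. Lean on these libraries where they do the work, as an engineer would, in place of code of your own. Each camera call takes 0.05 s, during which the arm holds its last target. There are 200 camera calls.

### The job

The empty citrus tote with the wooden carrying bar was put back the wrong way round, so it stands high on top of its bin. Lift it off, turn it half a turn so its feet match the channels inside the bin, and nest it level and fully home down on the bin's floor, feeling for the channels and pressing only gently; then let go. Leave the pitcher, tumbler and funnel where they are.

Things in the scene. Friction and masses are not known exactly. Their poses are not given: they have to be found in the camera images.
- base: Fixed dark steel plate 260x150x12 mm on the counter; origin: centre of its underside, x along its length. On it, parallel and centred in y, stands the grey slotted bin, 204x122x75 mm, walls and floor 5 mm (its floor 17, its rim 87 mm above the counter). The bin may stand up to 18 mm off either way along x: not measured, must be felt. It slides only under more than 18 N, to 19 mm at most.
- tote: Loose open aluminium tote, 0.26 to 0.44 kg, 130 mm long (x), 84 mm wide at the bottom, 100 at its 75 mm high rim; origin: centre of its underside. At the start it stands on the bin's rim (underside 87 mm up), its x opposite to the plate's x. Nested, its x is along the plate's x and its underside on the bin's floor, 17 mm above the counter.
- two_feet_end (a point): Point between the two feet at the tote's +x end, 75 mm from its origin, 7 mm above its underside. The feet stick out 30 mm from the ends, 16 mm wide, 14 mm high, flush with the underside: two here, 28 mm either side of the middle, one in the middle of the -x end; 190 mm over all. In the channels they have 2 mm play each way lengthwise, 3 mm sideways.
- pitcher: loose white ceramic pitcher with a handle and a lip, 110 mm wide, 190 mm high, origin at the centre of its underside; bystander
- tumbler: loose glass tumbler upside down on a round wooden coaster (96 mm wide, 10 mm thick), 76 mm wide, 95 mm high, origin at the centre of its mouth, which is down; bystander
- funnel: loose grey silicone funnel standing mouth down, 90 mm wide, 75 mm high, origin at the centre of its mouth; bystander
- plate_two (a point): Point on the plate's top, 110 mm from its origin along its +x. Inside the bin pillars as high as the rim thicken both ends to 35 mm, leaving 134 mm between them. Open channels 22 mm wide run between the pillars from rim to floor: two at this +x end, 28 mm either side of the middle, one in the middle of the -x end. From channel end to channel end the bin measures 194 mm inside.
- bin_mouth (a point): Point on the plate's z axis at the bin's rim height, 87 mm above the counter (over the plate's middle, not the bin's). Under the rim each long wall of the bin has a sprung rubber pad that wedges against the tote's sloping sides over the last 25 mm of its way down: it will not sink home by itself but takes a push of some 5 to 10 N, until it stops on the floor.
- tote_bar (a point): Middle of the tote's wooden carrying bar, 116 mm above its underside; the bar runs along the tote's x, 130 mm long, 12 mm wide (y), 22 mm high, open on both sides for gripping from above. Lowered the right way round but off lengthwise, only the tote's end towards which it is off lands on the rim, which pushes it slightly towards its other end: slide it that way.
Things that resemble listed ones, but are neither listed nor needed, are in the scene too. Leave any purple look-alike of the tote alone.

How it is judged:
By the outcome, as a careful person would: the job done as asked, in the order asked, and still so for the second after the job is handed in, with the robot touching nothing.
It also fails if it takes over 51 s, if anything falls off the work surface, if the arm or the gripper's body presses on something with over 40 N, if the wrist force passes 120 N, or if a joint passes its speed limit or range.

## Working session

There is one attempt and no reset: what is moved stays moved. The work goes in short steps, Python scripts to look and compute and a shell command to move; the robot and the scene stay as the last step left them, time stands still between calls to the robot, and variables do not carry over. Pictures are saved under pics/ and viewed, at most 10 in all, crops included, and the job is handed in when it is done.

```bash
ls; mkdir -p pics; python3 - <<'E'
from rig import robot, vision, job
import cv2,numpy as np
o=robot.get_obs(); print(o['time'],o['position'],o['tool_rot'],o['ft_force'],o['grip_width'])
ims=[]
for c in ['scene','top']:
    d=vision.camera(c); cv2.imwrite(f'pics/{c}0.png',d['frame'][:,:,::-1])
    print(c,d['K'].tolist() if hasattr(d['K'],'tolist') else d['K'],d['k1'],np.round(d['cam_to_world'],4).tolist())
    for l in ['tote','tote_bar','base','two_feet_end','pitcher','tumbler','funnel','plate_two','bin_mouth']:
        print(l,[(np.round(r['point']).tolist(),round(r['conf'],2)) for r in vision.look_for(c,l)])
E
```

```text
pics
0.0 [ 0.15266552 -0.60533871  0.22956507] [ 9.92397412e-01  1.23069936e-01  7.26919337e-05 -1.07844001e-03] [ 0.39722634  0.16036007 -0.02214622] 0.08678895610330534
scene [[506.3909853895878, 0.0, 282.4715232583847], [0.0, 506.3909853895878, 210.07033199001506], [0.0, 0.0, 1.0]] 0.0476568697774049 [[-0.5916, 0.6626, -0.4593, 1.1334], [0.8062, 0.4873, -0.3355, 0.4763], [0.0015, -0.5688, -0.8224, 1.2914], [0.0, 0.0, 0.0, 1.0]]
tote [([249.0, 352.0], 0.74), ([211.0, 260.0], 0.72), ([124.0, 250.0], 0.58)]
tote_bar [([252.0, 351.0], 0.85), ([210.0, 266.0], 0.79), ([123.0, 248.0], 0.64), ([304.0, 215.0], 0.56)]
base [([247.0, 269.0], 0.93)]
two_feet_end [([125.0, 247.0], 0.91), ([211.0, 264.0], 0.76), ([305.0, 211.0], 0.7), ([250.0, 355.0], 0.62)]
pitcher [([323.0, 351.0], 0.55)]
tumbler [([169.0, 216.0], 0.66), ([324.0, 350.0], 0.33)]
funnel [([233.0, 159.0], 0.85)]
plate_two [([246.0, 270.0], 0.69), ([170.0, 217.0], 0.29)]
bin_mouth [([250.0, 268.0], 0.8)]
top [[477.95060087971314, 0.0, 276.40273958013796], [0.0, 477.95060087971314, 219.11319273701977], [0.0, 0.0, 1.0]] 0.013472707663570546 [[0.0201, -0.9975, 0.0678, 0.4009], [-0.9998, -0.0202, -0.0012, -0.0157], [0.0026, -0.0678, -0.9977, 1.3939], [0.0, 0.0, 0.0, 1.0]]
tote [([111.0, 274.0], 0.83), ([240.0, 193.0], 0.79), ([317.0, 392.0], 0.59), ([210.0, 282.0], 0.57)]
tote_bar [([210.0, 282.0], 0.8), ([241.0, 195.0], 0.7), ([312.0, 390.0], 0.6), ([116.0, 272.0], 0.56)]
base [([235.0, 287.0], 0.68)]
two_feet_end [([313.0, 391.0], 0.78), ([211.0, 283.0], 0.75), ([117.0, 271.0], 0.69)]
pitcher [([156.0, 149.0], 0.87)]
tumbler [([236.0, 372.0], 0.89)]
funnel [([153.0, 375.0], 0.97), ([157.0, 150.0], 0.56)]
plate_two [([235.0, 285.0], 0.91), ([151.0, 371.0], 0.26)]
bin_mouth [([236.0, 287.0], 0.88)]
```

View pics/scene0.png

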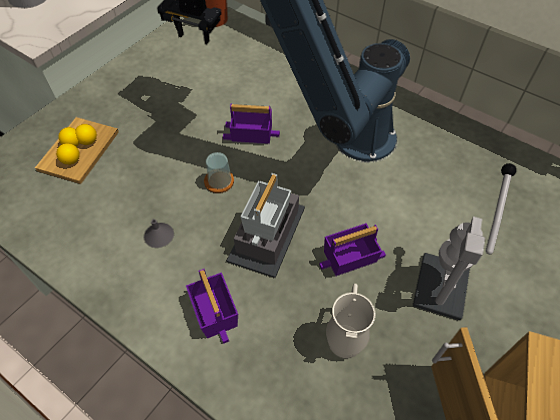

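View pics/top0.png

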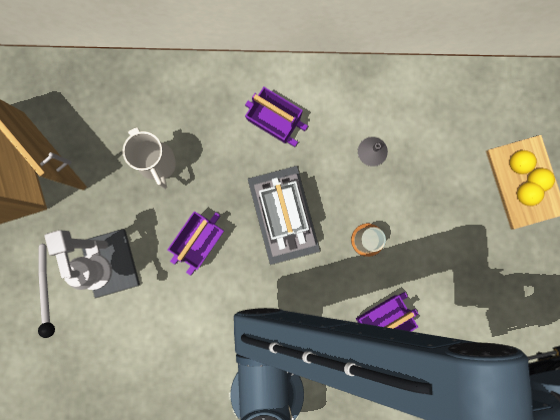

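The scene picture shows a grey tote standing on the bin at about (205,265). The top picture shows it at (210,283). There are three purple look-alikes in the top picture, at (115,275), (242,197) and (313,390). Only the grey aluminium tote sits on the grey bin, so that's the one meant. I'll confirm with one enlarged crop.

```bash
python3 - <<'E'
import cv2
a=cv2.imread('pics/top0.png')[155:275,235:335]; b=cv2.imread('pics/scene0.png')[165:285,215:315]
cv2.imwrite('pics/crop.png',cv2.resize(cv2.hconcat([a,b]),None,fx=4,fy=4,interpolation=cv2.INTER_CUBIC))
E
```

```text
(no output)
```

View pics/crop.png

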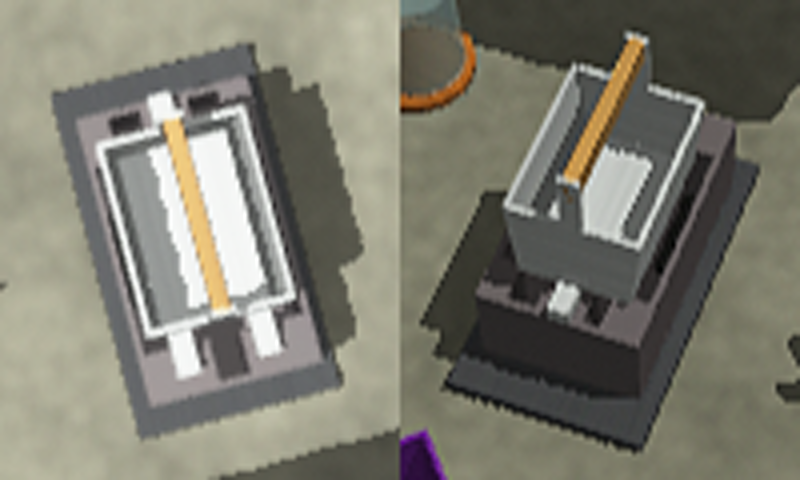

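The crop confirms it: a grey tote with one foot at the far end (crop 160,108) and two at the near end. The bin has two channels at the far end (120,122 and 205,102) and one near (230,345), so plate +x points away from the robot. Next I compute the positions.

```bash
cat > h.py <<'E'
import numpy as np, cv2
from rig import robot, vision, job
def ray(c,px):  # px (col,row) -> world origin, dirs
    K=c['K'];k=c['k1'];p=cv2.undistortPoints(np.array(px,float).reshape(-1,1,2),K,np.array([k,0,0,0.]))[:,0]
    M=np.array(c['cam_to_world']); return M[:3,3],np.c_[p,np.ones(len(p))]@M[:3,:3].T
def at(c,px,z):
    o,d=ray(c,px); return o+d*((z-o[2])/d[:,2])[:,None]
E
python3 - <<'E'
from h import *
c=vision.camera('top')
def S(n,px,z):
    P=at(c,np.array(px)/4+[235,155]-.375,z)[:,:2]; m=P.mean(0)
    if len(P)==4: a=(P[0]+P[1]-P[2]-P[3])/2
    else: a=P[0]-P[1]
    print(n,np.round(m,4),'len',round(np.linalg.norm(a),4),'yaw',round(np.degrees(np.arctan2(a[1],a[0])),2)); return m
S('plate',[(52,95),(252,43),(342,382),(142,437)],.012)
S('bin',[(75,118),(252,75),(330,360),(150,405)],.087)
S('rim',[(100,147),(245,105),(298,300),(150,338)],.162)
S('bar',[(174,120),(220,308)],.214)
o=robot.get_obs();from scipy.spatial.transform import Rotation as R
r=R.from_quat(o['tool_rot']).as_matrix();print(r.round(3),o['position'],o['q'])
E
```

```text
plate [ 0.5096 -0.0386] len 0.2559 yaw 15.86
bin [ 0.5034 -0.0407] len 0.2035 yaw 16.02
rim [ 0.5082 -0.0368] len 0.1296 yaw 15.98
bar [ 0.5089 -0.035 ] len 0.1203 yaw 14.79
[[ 0.97   0.244 -0.   ]
 [ 0.244 -0.97  -0.   ]
 [-0.     0.    -1.   ]] [ 0.15270611 -0.60604141  0.23055296] [-1.50251139e+00  5.27500037e-01  1.43268562e+00 -4.06389688e-06
  1.18140236e+00 -1.78491153e-01]
```

```bash
python3 -m handwheel '[[0.807,-0.777,-0.2,0],[0.807,-0.777,-0.2,0],[0.807,-0.777,-0.2,0],[0.807,-0.777,-0.2,0],[0.807,-0.777,-0.2,0],[0.807,-0.777,-0.2,0],[0.807,-0.777,-0.2,0],[0.807,-0.777,-0.2,0],[0.807,-0.777,-0.2,0]]' 100 40
python3 -m handwheel '[[0.807,-0.777,-0.2,-0.005],[0.807,-0.777,-0.2,-0.005],[0.807,-0.777,-0.2,-0.005],[0.807,-0.777,-0.2,-0.005],[0.807,-0.777,-0.2,-0.005],[0.807,-0.777,-0.2,-0.005],[0.807,-0.777,-0.2,-0.005],[0.807,-0.777,-0.2,-0.005],[0.807,-0.777,-0.2,-0.005],[0.807,-0.777,-0.2,-0.005],[0.807,-0.777,-0.2,-0.005]]'
python3 - <<'E'
from h import *
o=robot.get_obs(); c=vision.camera('wrist'); cv2.imwrite('pics/w1.png',c['frame'][:,:,::-1])
print(o['time'],o['position'],o['tool_rot'],o['q'],np.round(c['hand_eye'],3).tolist())
E
```

```text
time: 1.8
position: [0.3324, -0.3156, 0.2917]
tool_rot: [0.992, 0.125, 0.001, -0.001]
ft_force: [-0.2, 0.3, -0.0]
grip_width: 0.087
grip_force: 0.0
time: 2.72
position: [0.508, -0.036, 0.3502]
tool_rot: [0.99, 0.139, -0.001, 0.0]
ft_force: [-0.8, 0.3, 0.9]
grip_width: 0.0868
grip_force: 0.0
2.7167 [ 0.50800062 -0.03600616  0.35017907] [ 9.90254981e-01  1.39264269e-01 -6.41514878e-04  3.52358486e-04] [-2.89777224e-01  2.41116722e-01  1.55169296e+00 -1.20430836e-03
  1.34965617e+00  1.00184689e+00] [[-0.0, -0.962, -0.274, 0.075], [1.0, -0.0, 0.001, -0.001], [-0.001, -0.274, 0.962, -0.155], [0.0, 0.0, 0.0, 1.0]]
```

View pics/w1.png

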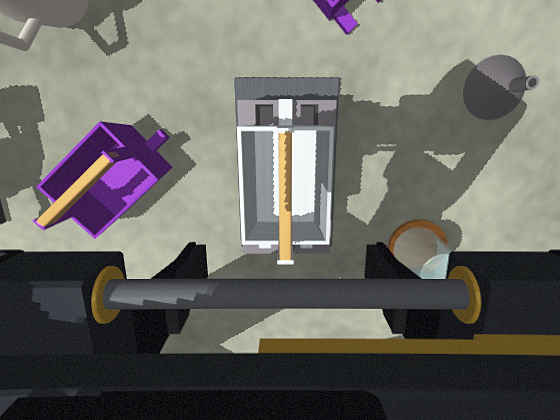

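The wrist view shows the tote below. The bar runs from (285,132) to (286,262), the plate's far edge from (236,78) to (341,78), and the bin's far rim edge lies at about row 99.

```bash
python3 - <<'E'
from h import *
from scipy.spatial.transform import Rotation as R
o=robot.get_obs(); c=vision.camera('wrist')
T=np.eye(4);T[:3,:3]=R.from_quat(o['tool_rot']).as_matrix();T[:3,3]=o['position'];c['cam_to_world']=T@c['hand_eye']
def tool(P): return (P-o['position'])@T[:3,:3]
for n,px,z in [('bar',[(285,131),(286,263)],.214),('plate',[(236,78),(341,78)],.012),('binfar',[(237,99),(339,99)],.087),('rim',[(237,127),(333,127),(330,246),(241,246)],.162)]:
    P=at(c,px,z);print(n,P.round(4).tolist(),tool(P).round(4).tolist())
E
```

```text
bar [[0.5688, -0.0182, 0.214], [0.4469, -0.0538, 0.214]] [[0.0642, -0.001, 0.1359], [-0.0628, -0.0001, 0.1361]]
plate [[0.6124, 0.067, 0.012], [0.6534, -0.0768, 0.012]] [[0.1299, -0.0709, 0.3378], [0.1298, 0.0786, 0.3378]]
binfar [[0.5845, 0.0478, 0.087], [0.6189, -0.0728, 0.087]] [[0.0976, -0.0601, 0.2628], [0.0976, 0.0653, 0.2628]]
rim [[0.5571, 0.0301, 0.162], [0.5843, -0.0653, 0.162], [0.4576, -0.1035, 0.162], [0.4296, -0.0051, 0.162]] [[0.0662, -0.0507, 0.1879], [0.0662, 0.0486, 0.1879], [-0.0661, 0.0506, 0.1881], [-0.066, -0.0517, 0.1881]]
```

```bash
python3 -m handwheel '[[0,0,0.14,0],[0.002,-0.002,0.28,0],[0.002,-0.002,0.41,0],[0.002,-0.002,0.49,0],[0.002,-0.002,0.52,0],[0.002,-0.002,0.526,0],[0.002,-0.002,0.526,0]]'
python3 -m handwheel '[[0,0,0,0],[0,0,0,0],[0,0,0,0],[0,0,0,0],[0,0,0,0],[0,0,0,0],[0,0,0,0],[0,0,0,0]]' 0 40
```

```text
time: 3.4
position: [0.509, -0.0362, 0.1931]
tool_rot: [0.99, 0.138, 0.0, 0.0]
ft_force: [0.6, -1.2, 0.6]
grip_width: 0.0871
grip_force: 0.0
time: 4.07
position: [0.5088, -0.0349, 0.1928]
tool_rot: [0.99, 0.139, 0.0, 0.0]
ft_force: [-0.9, -0.2, -0.3]
grip_width: 0.042
grip_force: 0.0
```

```bash
python3 -m handwheel '[[0,0,0,0],[0,0,0,0],[0,0,0,0],[0,0,0,0],[0,0,0,0],[0,0,0,0],[0,0,0,0],[0,0,0,0],[0,0,0,0],[0,0,0,0]]' 0 40
```

```text
time: 4.9
position: [0.5087, -0.035, 0.1927]
tool_rot: [0.99, 0.139, -0.0, 0.0]
ft_force: [0.2, -0.1, -1.2]
grip_width: 0.0118
grip_force: 40.0
```

```bash
python3 -m handwheel '[[0,0,-0.02,0],[0,0,-0.06,0],[0,0,-0.12,0],[0,0,-0.17,0],[0,0,-0.2,0],[0,0,-0.2,0],[0,0,-0.2,-0.012],[0,0,-0.2,-0.03],[0,0,-0.2,-0.05],[0,0,-0.2,-0.07],[0,0,-0.2,-0.09],[0,0,-0.2,-0.11],[0,0,-0.2,-0.13],[0,0,-0.2,-0.15],[0,0,-0.2,-0.17],[0,0,-0.2,-0.19],[0,0,-0.2,-0.21],[0,0,-0.2,-0.23],[0,0,-0.2,-0.245],[0,0,-0.2,-0.25]]'
python3 -m handwheel '[[0,0,0,-0.012],[0,0,0,-0.03],[0,0,0,-0.05],[0,0,0,-0.07],[0,0,0,-0.09],[0,0,0,-0.11],[0,0,0,-0.13],[0,0,0,-0.15],[0,0,0,-0.17],[0,0,0,-0.19],[0,0,0,-0.21],[0,0,0,-0.23],[0,0,0,-0.245],[0,0,0,-0.25],[0,0,0,-0.25],[0,0,0,-0.25]]'
python3 - <<'E'
from h import *
from scipy.spatial.transform import Rotation as R
o=robot.get_obs(); print(o['time'],o['position'],R.from_quat(o['tool_rot']).as_matrix().round(4).tolist(),o['ft_force'],o['moment'],o['q'])
c=vision.camera('wrist'); cv2.imwrite('pics/w2.png',c['frame'][:,:,::-1])
d=vision.camera('top'); cv2.imwrite('pics/t2.png',d['frame'][:,:,::-1])
cv2.imwrite('pics/w2t.png',cv2.hconcat([cv2.resize(c['frame'][:,:,::-1],(533,400)),cv2.resize(d['frame'][145:275,235:320,::-1],(262,400),interpolation=2)]))
E
```

```text
time: 6.57
position: [0.5078, -0.0346, 0.2516]
tool_rot: [0.601, 0.8, -0.0, -0.001]
ft_force: [0.3, 0.3, -3.2]
grip_width: 0.0114
grip_force: 40.0
time: 7.9
position: [0.5081, -0.0347, 0.2519]
tool_rot: [-0.138, 0.99, 0.0, -0.001]
ft_force: [0.5, -0.0, -2.8]
grip_width: 0.0113
grip_force: 40.0
7.9 [ 0.50811473 -0.03470926  0.25189774] [[-0.9619, -0.2735, -0.0019], [-0.2735, 0.9619, 0.0007], [0.0017, 0.0012, -1.0]] [ 0.54566133 -0.04982229 -2.83941433] [ 0.1009909  -0.18005726  0.03618344] [-2.87967451e-01  3.45501537e-01  1.69183860e+00  9.98619757e-05
  1.10628080e+00 -2.13588519e+00]
```

View pics/w2t.png

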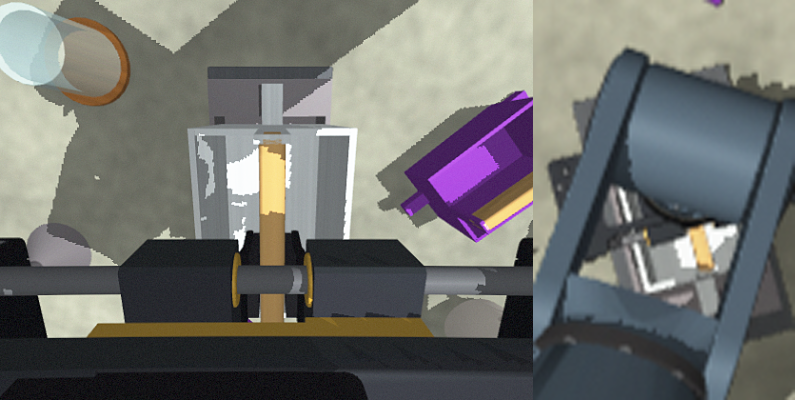

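The tote is turned: its single foot now points to the near end, at (272,105) in the scaled wrist view, above the bin's near wall. Next is an enlarged crop to get the lateral and lengthwise offsets.

```bash
python3 - <<'E'
import cv2
a=cv2.imread('pics/w2.png')[60:160,190:390]
cv2.imwrite('pics/w2c.png',cv2.resize(a,None,fx=4,fy=4,interpolation=cv2.INTER_CUBIC))
E
```

```text
(no output)
```

View pics/w2c.png

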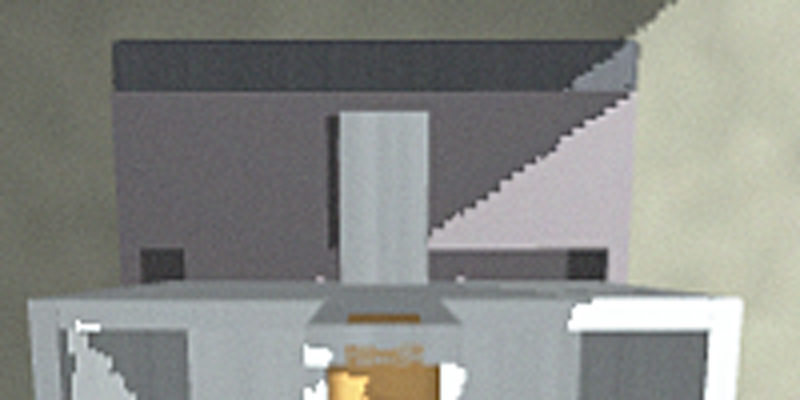

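```bash
python3 - <<'E'
from h import *
from scipy.spatial.transform import Rotation as R
o=robot.get_obs(); c=vision.camera('wrist')
T=np.eye(4);T[:3,:3]=R.from_quat(o['tool_rot']).as_matrix();T[:3,3]=o['position'];c['cam_to_world']=T@c['hand_eye']
for n,px,z in [('plate',[(113,41),(637,41)],.012),('binouter',[(114,92),(635,92)],.087),('binpillar',[(122,248),(628,248)],.087),('chan left',[(330,116)],.087),('foot',[(340,110),(428,110)],.160),('rim',[(30,299),(742,299)],.221)]:
    P=at(c,np.array(px)/4+[190,60]-.375,z);Q=((P-o['position'])@T[:3,:3]*1000).round(1);print(n,Q[:,:2].tolist(),'ymid',Q[:,1].mean().round(1))
print(o['ft_force'],o['position'])
E
```

```text
plate [[128.0, -76.6], [128.0, 72.0]] ymid -2.3
binouter [[107.2, -62.4], [107.2, 58.7]] ymid -1.8
binpillar [[72.4, -62.6], [72.4, 58.9]] ymid -1.9
chan left [[102.1, -12.3]] ymid -12.3
foot [[97.0, -7.5], [97.0, 8.3]] ymid 0.4
rim [[66.6, -49.5], [66.6, 51.0]] ymid 0.8
[-0.7034208   0.05715488 -3.03166512] [ 0.50836902 -0.03478689  0.25221357]
```

```bash
python3 -m handwheel '[[0.004,-0.002,0.03,0],[0.013,-0.008,0.09,0],[0.013,-0.008,0.14,0],[0.013,-0.008,0.17,0],[0.013,-0.008,0.182,0],[0.013,-0.008,0.187,0],[0.013,-0.008,0.187,0],[0.013,-0.008,0.187,0]]'
python3 -m handwheel '[[0,0,0.005,0],[0,0,0.01,0],[0,0,0.015,0],[0,0,0.02,0],[0,0,0.025,0],[0,0,0.025,0]]'
python3 -c "
from h import *
o=robot.get_obs();print(o['position'],o['ft_force'],o['moment'])"
```

```text
time: 8.72
position: [0.5063, -0.0385, 0.1972]
tool_rot: [-0.139, 0.99, -0.0, 0.001]
ft_force: [0.0, -0.6, -2.8]
grip_width: 0.0115
grip_force: 40.0
time: 9.22
position: [0.5054, -0.0382, 0.1888]
tool_rot: [-0.139, 0.99, 0.0, -0.0]
ft_force: [-0.7, 0.6, -3.8]
grip_width: 0.0113
grip_force: 40.0
[ 0.50543104 -0.03823974  0.18884315] [-0.67142752  0.56579048 -3.79296833] [ 0.13531809 -0.09217953  0.01607993]
```

Already 4 mm below rim level with no contact, so the feet are in the channels. I'll continue carefully.

```bash
python3 -m handwheel '[[0,0,0.008,0],[0,0,0.016,0],[0,0,0.024,0],[0,0,0.032,0],[0,0,0.04,0],[0,0,0.04,0]]'
python3 -c "
from h import *
o=robot.get_obs();print(o['position'],o['ft_force'],o['moment'])"
```

```text
time: 9.72
position: [0.5053, -0.0382, 0.1765]
tool_rot: [-0.139, 0.99, 0.0, -0.001]
ft_force: [-0.8, -0.3, -2.9]
grip_width: 0.0118
grip_force: 40.0
[ 0.50531433 -0.0382257   0.17654409] [-0.75084554 -0.26483475 -2.85733286] [ 0.13170609 -0.1204739  -0.01593803]
```

```bash
python3 -m handwheel '[[0,0,0.01,0],[0,0,0.022,0],[0,0,0.034,0],[0,0,0.046,0],[0,0,0.058,0],[0,0,0.07,0],[0,0,0.08,0],[0,0,0.087,0],[0,0,0.087,0]]'
python3 -m handwheel '[[0,0,0.007,0],[0,0,0.014,0],[0,0,0.02,0],[0,0,0.027,0],[0,0,0.027,0]]'
python3 -c "
from h import *
o=robot.get_obs();print(o['position'],o['ft_force'],o['moment'])"
```

```text
time: 10.47
position: [0.5053, -0.0382, 0.1505]
tool_rot: [-0.139, 0.99, 0.0, -0.001]
ft_force: [0.3, 0.7, -3.6]
grip_width: 0.0119
grip_force: 40.0
time: 10.88
position: [0.5056, -0.0381, 0.1427]
tool_rot: [-0.139, 0.99, 0.0, -0.0]
ft_force: [0.5, 1.4, -3.7]
grip_width: 0.0119
grip_force: 40.0
[ 0.50557101 -0.03811463  0.14268363] [ 0.48695669  1.39138411 -3.73517261] [ 0.42695555 -0.11806512  0.04055551]
```

```bash
python3 -m handwheel '[[0,0,0.006,0],[0,0,0.012,0],[0,0,0.018,0],[0,0,0.024,0],[0,0,0.024,0]]'
python3 -c "
from h import *
o=robot.get_obs();print(o['position'],o['ft_force'],o['moment'])"
python3 -m handwheel '[[0,0,0.005,0],[0,0,0.01,0],[0,0,0.015,0],[0,0,0.015,0]]'
python3 -c "
from h import *
o=robot.get_obs();print(o['position'],o['ft_force'],o['moment'])"
```

```text
time: 11.3
position: [0.5059, -0.0383, 0.1356]
tool_rot: [-0.139, 0.99, -0.0, 0.0]
ft_force: [-0.9, 2.3, -2.1]
grip_width: 0.0114
grip_force: 40.0
[ 0.50585108 -0.03829897  0.13562203] [-0.87221687  2.25237877 -2.12666707] [ 0.46751512 -0.10099651  0.0220794 ]
time: 11.63
position: [0.5059, -0.0383, 0.1311]
tool_rot: [-0.139, 0.99, -0.0, 0.0]
ft_force: [-0.8, 1.6, -0.0]
grip_width: 0.0117
grip_force: 40.0
[ 0.50586173 -0.03829971  0.13114566] [-0.76977378  1.5710581  -0.03733556] [ 0.49793316 -0.12078526 -0.00645267]
```

```bash
python3 -m handwheel '[[0,0.002,0.005,0],[0,0.003,0.01,0],[0,0.003,0.015,0],[0,0.003,0.017,0],[0,0.003,0.017,0]]'
python3 -c "
from h import *
o=robot.get_obs();print(o['position'],o['ft_force'],o['moment'])"
python3 -m handwheel '[[0,0,0.003,0],[0,0,0.006,0],[0,0,0.006,0]]'
python3 -c "
from h import *
o=robot.get_obs();print(o['position'],o['ft_force'],o['moment'])"
```

```text
time: 12.05
position: [0.5058, -0.0377, 0.1262]
tool_rot: [-0.139, 0.99, -0.0, 0.0]
ft_force: [0.4, -0.8, 2.6]
grip_width: 0.0115
grip_force: 40.0
[ 0.50583615 -0.03770783  0.1261828 ] [ 0.37704212 -0.76333677  2.63750774] [ 0.10745243 -0.06152285 -0.00149983]
time: 12.3
position: [0.5058, -0.0376, 0.1244]
tool_rot: [-0.139, 0.99, -0.0, 0.0]
ft_force: [0.1, 0.8, 3.2]
grip_width: 0.0116
grip_force: 40.0
[ 0.50578649 -0.03761829  0.12435878] [0.08676821 0.77563633 3.16447799] [ 0.14807237 -0.16633731 -0.0660978 ]
```

```bash
for i in 1; do python3 -m handwheel '[[0,0,0.002,0],[0,0,0.004,0],[0,0,0.004,0]]'; done
python3 -m handwheel '[[0,0,0.002,0],[0,0,0.002,0],[0,0,0.002,0]]'
```

```text
time: 12.55
position: [0.5058, -0.0376, 0.1232]
tool_rot: [-0.139, 0.99, -0.0, 0.0]
ft_force: [0.5, 1.5, 4.3]
grip_width: 0.0114
grip_force: 40.0
time: 12.8
position: [0.5058, -0.0376, 0.1228]
tool_rot: [-0.139, 0.99, -0.0, 0.0]
ft_force: [-0.1, -0.0, 6.5]
grip_width: 0.0119
grip_force: 40.0
```

```bash
python3 -m handwheel '[[0,0,0.002,0],[0,0,0.002,0],[0,0,0.002,0]]'
python3 -m handwheel '[[0,0,0.001,0],[0,0,0.001,0],[0,0,0.001,0]]'
```

```text
time: 13.05
position: [0.5058, -0.0376, 0.1228]
tool_rot: [-0.139, 0.99, -0.0, 0.001]
ft_force: [-1.6, -0.3, 10.1]
grip_width: 0.0115
grip_force: 40.0
time: 13.3
position: [0.5058, -0.0376, 0.1228]
tool_rot: [-0.139, 0.99, -0.0, 0.001]
ft_force: [-1.3, 0.3, 12.3]
grip_width: 0.0119
grip_force: 40.0
```

The force climbs while z holds at 0.1228, against 0.1227 expected on the floor, so the tote is seated. I'll relieve the push and release.

```bash
python3 -m handwheel '[[0,0,-0.002,0],[0,0,-0.003,0],[0,0,-0.003,0]]'
python3 -m handwheel '[[0,0,0,0],[0,0,0,0],[0,0,0,0],[0,0,0,0],[0,0,0,0],[0,0,0,0],[0,0,0,0],[0,0,0,0],[0,0,0,0]]' 60
python3 -m handwheel '[[0,0,-0.03,0],[0,0,-0.1,0],[0,0,-0.2,0],[0,0,-0.3,0],[0,0,-0.42,0],[0,0,-0.5,0],[0,0,-0.55,0],[0,0,-0.55,0],[0,0,-0.55,0]]'
python3 - <<'E'
from h import *
o=robot.get_obs()
c=vision.camera('wrist');d=vision.camera('scene')
cv2.imwrite('pics/end.png',cv2.hconcat([cv2.resize(c['frame'][:,:,::-1],(400,300)),cv2.resize(d['frame'][150:285,200:380,::-1],(400,300),interpolation=2)]))
from scipy.spatial.transform import Rotation as R
print(o['time'],o['position'],o['ft_force'])
E
```

```text
time: 13.55
position: [0.5058, -0.0376, 0.1228]
tool_rot: [-0.139, 0.99, -0.0, 0.0]
ft_force: [-0.7, 0.2, 6.0]
grip_width: 0.0115
grip_force: 40.0
time: 14.3
position: [0.5054, -0.0374, 0.1225]
tool_rot: [-0.139, 0.99, 0.0, -0.0]
ft_force: [0.1, 0.5, 1.2]
grip_width: 0.0511
grip_force: 0.0
time: 15.05
position: [0.5055, -0.0374, 0.2885]
tool_rot: [-0.139, 0.99, -0.0, 0.001]
ft_force: [0.2, -0.5, -0.6]
grip_width: 0.0527
grip_force: 0.0
15.05 [ 0.50553538 -0.03744605  0.28853276] [ 0.2223934  -0.47676066 -0.64693518]
```

View pics/end.png

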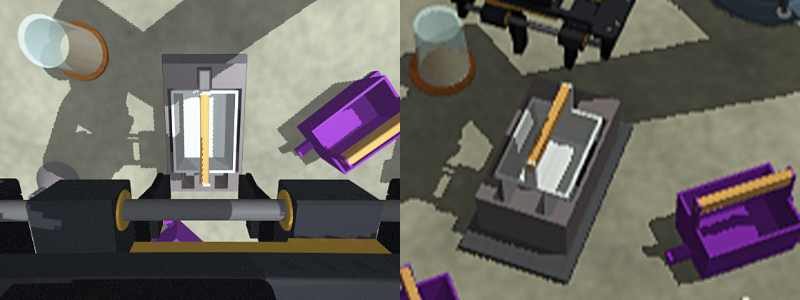

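The picture shows the tote nested level in the bin, its rim just above the bin's rim, with the gripper clear and the tumbler unmoved.

```bash
python3 -c "
from rig import job
print(job.hand_in())"
```

```text
the job is handed in; nothing more can be done
None
```

The grey tote was lifted off, turned half a turn, nested level on the bin's floor with no more than about 15 N of push, and released; the job was handed in at about 15 s, and the arm went nowhere near the pitcher, tumbler or funnel.

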